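# Set the running clearance of a marble strip guide

### The job

On the marble strip guide, take the green hold-down head along its rail until it is right up against the red end stop, then turn its blue thumbscrew clockwise (seen from above) until it seats. From there back the screw off a quarter turn, so that the strip has running clearance, and finish still gripping the thumbscrew at that setting, with the head still at the stop. Leave the hammer, the tin and the loose marble offcut alone.

Things in the scene. Friction and masses are not known exactly. Their poses are not given: they have to be found in the camera images.
- guide: The strip guide, fixed to the bench: a grey bed 170 (x) x 400 (y) x 14 mm high; origin at the centre of its underside, on the bench; turned about the vertical by up to 0.4 rad. Along its y axis lie a white marble strip (60 wide, top 52 mm above the bench, centred at x = +35 mm) and, on the robot's side, a steel rail (30 wide, top 50 mm high, centred at x = -50 mm). The red end stop (44 x 14 mm, top 74 mm high) stands on the rail at its +y end, inner face at y = +176 mm.
- head (a joint): The green hold-down head, a carriage (70 mm long along the rail) that straddles the rail and reaches over the marble strip; its top is 96 mm high. Value in m: 0 at the park end, grows as the head slides along the guide's +y axis, 0.200 hard against the red end stop. About 4 N of friction; it stays where it is left. It may be moved by its body or by the gripped thumbscrew.
- screw (a joint): The blue thumbscrew in the head, vertical axis. Value in rad: 0 where it seats firmly (hard limit, its rubber pad on the marble), growing as it is backed off (anticlockwise seen from above); it ends at a hard limit at 2.6. Friction about 0.06 N m; it stays where it is left and does not rise or sink as it turns (a pad under the arm moves instead, 8 mm a turn). At value 0 its bar lies along the guide's x axis.
- screw_grip (a point): Centre of the thumbscrew's grip bar, on the screw's axis, 133 mm above the bench; in the guide's frame at x = +35 mm, y = -59 mm + the head's value. The bar is an upright blade 48 long x 14 thick x 34 mm high, from 116 to 150 mm above the bench, with free room around it down to the brass bush 100 mm above the bench. The point's x axis runs along the bar towards its white end (the other end is blue), z up; it turns with the screw.
- hammer_grip (a point): Bystander: hammer, 240 mm long, lying beyond the guide; the point is on its handle.
- offcut_center (a point): Bystander: loose marble offcut 70 x 50 x 40 mm, past the park end of the guide; its centre.
- tin_center (a point): Bystander: metal tin, 64 mm across, 65 mm tall, standing past the red-stop end of the guide; its centre.

How it is judged:
By the outcome, as a careful person would: the job done as asked, in the order asked, and still so for the second after the job is handed in, while the arm keeps its last pose, push and grip.
It also fails if it takes over 46 s, if anything falls off the work surface, if the arm or the gripper's body presses on something with over 40 N, if the wrist force passes 120 N, or if a joint passes its speed limit or range.

### The arm

A 6-joint arm with a two-finger parallel gripper is mounted at the origin on the work surface. World frame = base frame: x ahead of the robot, y to its left, z up, the work surface at z = 0. Lengths are in m, angles in rad, forces in N, time in s.
With the tool pointing down it reaches from about 0.25 to 0.8 m from the base axis. Payload 3.9 kg.
Tool frame: the origin (TCP) lies between the finger pads; the fingertips stand 14 mm ahead of it and the grasp point (between the pads) lies 5 mm behind it; z points along the fingers, y is the line along which they close (so a half turn about z gives the same grasp; the last joint's range is limited). The gripper opens to 85 mm and grips with 20 to 120 N. Pads are 22 mm wide; open, the fingers measure 114 mm over their backs; the gripper's body (76 mm by 85 mm) begins 54 mm behind the grasp point. The pads swing forward as they close: fully open they stand 13 mm farther back than shut.
Start: joints at [-1.151, 0.26, -0.138, 1.173, 0, 1.571], TCP at [0.214, -0.479, 0.245] pointing down, gripper open.
Joint ranges: [-2.78, 2.78], [-0.83, 1.72], [-1.28, 1.37], [-1.9, 2.12], [-1.57, 1.48], [-3.14, 3.14]. Speed limits (rad/s): [2.57, 2.57, 3.14, 3.14, 3.14, 3.14].

### API

Orientations are given as a unit quaternion [w, x, y, z].
In Python, from station import robot gives the robot as it stands.
- The arm moves only by the tool apply_moves, never from a script. Its arguments are lists of equal length, an entry for each row: "delta_pos": the shift along the tool's x, y, z in mm, a list of three; "twist": the turn about the tool's z in rad; "gripper": the opening, from 0 (shut) to 1 (fully open). A call has 1 to 8 rows; each row is the pose to reach, as a shift and turn from the pose commanded when the call began, along the tool's axes at that moment; what a row does not reach only later rows make up. A row lasts 1/12 s, in which the tool goes at most 41.7 mm and 7.16 degrees, less where a joint would pass 70% of its speed; a pose out of reach is approached as far as the arm can. A call with a gripper value outside its range is refused whole. The fingers move at their own pace and stop on an object; "grip_force" is the grip in N (left out, the last holds). Time passes only in rows, so rows that repeat a pose let the fingers close. It gives the time, the measured TCP pose, the force, the opening and the grip force at its end, in the units of the state.
- robot.get_state(): the state, without advancing time (a new reading comes with each control period).
- robot.grab_frame(name): name is "scene" or "top"; returns the picture (420x560x3 uint8, red, green, blue); there is no depth.
- robot.calibration(name): a dict with "camera_matrix" (3x3 intrinsics, pixels), "k1" (the pictures are not rectified: a ray, as slopes to the right and down, at radius r is drawn at 1 + k1 r^2 times it, then the intrinsics apply), "rvec" (rotation vector, rad) and "tvec" (3), from world to camera coordinates, as OpenCV has them. Camera axes: x right, y down, z forward; pixel columns grow to the right and rows downward; lengths in m; the calibration is good to about 2 mm. A picture is of the moment at which its call begins. calibration takes no time and is no camera call.
- robot.sign_off(): hands the job in; it is judged then, once.
The state is a dict: "time": time; "joints": joint angles; "joint_vel": joint speeds; "effort": joint torques, N m; "ee_pos": TCP position; "ee_rot": TCP orientation; "ft_force": force on the tool from outside, world axes, zero at the start; "wrist_torque": the same for the moment, N m; "opening": finger opening in m; "grasp_force": force on a finger pad.
Only numpy, scipy, OpenCV 4.12 (cv2) and the standard library are available. Lean on these libraries where they do the work, as an engineer would, in place of code of your own. Each camera call takes 0.05 s, during which the arm holds its last target. There are 200 camera calls.

## Working session

There is one attempt and no reset: what is moved stays moved. The work goes in short steps, Python scripts to look and compute and a tool call to move; the robot and the scene stay as the last step left them, time stands still between calls to the robot, and variables do not carry over. Pictures are saved under pics/ and viewed, at most 10 in all, crops included, and the job is handed in when it is done.

Besides the shell and the picture viewer there is one more tool, called after "Call:" as name(argument=value, ...), one argument or row to a line, values as JSON. apply_moves: Moves the arm, as the interface text tells. Its arguments: {"type":"object","properties":{"delta_pos":{"type":"array"},"twist":{"type":"array"},"gripper":{"type":"array"},"grip_force":{"type":"number"}},"required":["delta_pos","twist","gripper"]}

```bash
mkdir -p pics; python3 - <<'E'
from station import robot
import cv2
for n in("scene","top"):
    f=robot.grab_frame(n); cv2.imwrite(f"pics/{n}0.png",cv2.resize(f[:,:,::-1],(800,600),interpolation=cv2.INTER_CUBIC))
    c=robot.calibration(n); print(n,c)
s=robot.get_state();print(s["time"],s["ee_pos"],s["ee_rot"],s["opening"])
E
```

```text
scene {'camera_matrix': array([[439.05044249,   0.        , 277.6684757 ],
       [  0.        , 439.05044249, 204.35947439],
       [  0.        ,   0.        ,   1.        ]]), 'k1': -0.013602557468835486, 'rvec': array([ 0.77319243,  2.38521052, -1.30125317]), 'tvec': array([ 0.48093883, -0.08684711,  1.37149454])}
top {'camera_matrix': array([[401.65043235,   0.        , 278.46382189],
       [  0.        , 401.65043235, 199.99400548],
       [  0.        ,   0.        ,   1.        ]]), 'k1': -0.03591127549221051, 'rvec': array([ 2.11487182, -2.1713866 ,  0.16856617]), 'tvec': array([0.01762645, 0.60504818, 1.06158722])}
0.1 [ 0.21373735 -0.47887488  0.24453529] [-8.73765707e-04  9.78047233e-01  2.08381401e-01 -1.95003023e-04] 0.0851795116020695
```

View pics/scene0.png

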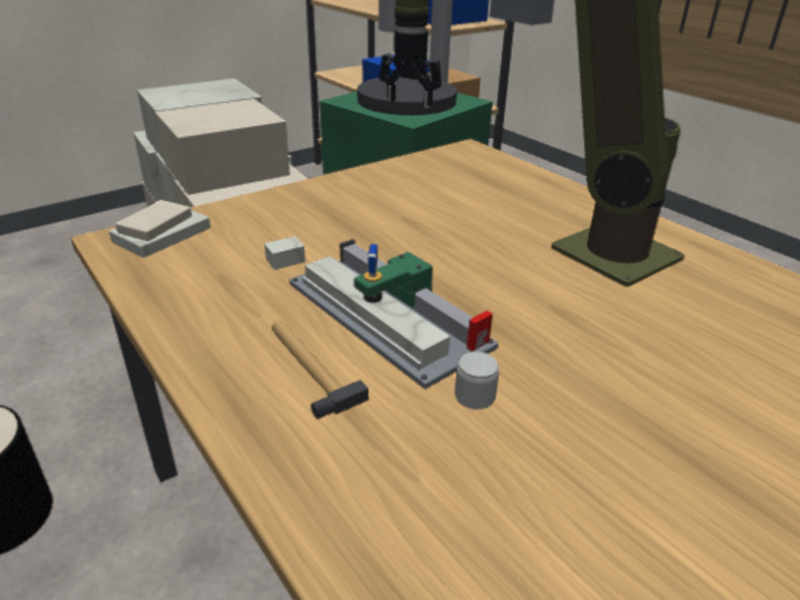

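View pics/top0.png

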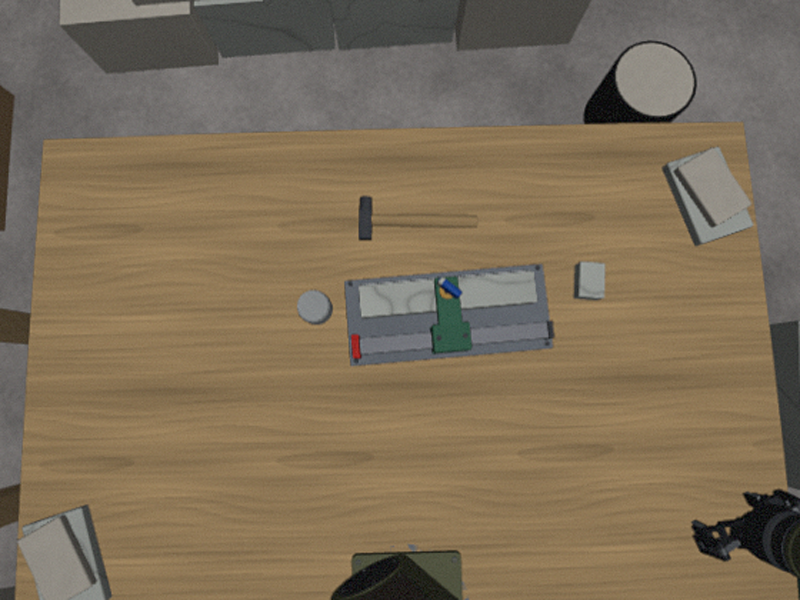

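Both views show the guide: in the top view the head is mid-rail at about (450,310), the blue bar at (450,288) with its white end up-left, the red stop at (356,347), and the bed corners at about (347,281), (541,265), (552,348) and (351,364). I'll enlarge crops of both to get closer readings.

```bash
python3 - <<'E'
from station import robot
import cv2,numpy as np
a=robot.grab_frame("top")[180:262,235:395,::-1]
b=robot.grab_frame("scene")[160:215,235:315,::-1]
a=cv2.resize(a,None,fx=5,fy=5,interpolation=cv2.INTER_CUBIC)
b=cv2.resize(b[:38],None,fx=5,fy=5,interpolation=cv2.INTER_CUBIC)
o=np.zeros((600,800,3),np.uint8);o[:410]=a;o[410:600,:400]=b
t=cv2.resize(robot.grab_frame("top")[190:215,300:335,::-1],None,fx=7,fy=7,interpolation=cv2.INTER_CUBIC)
o[415:415+175,420:420+245]=t
cv2.imwrite("pics/crop.png",o)
E
```

```text
(no output)
```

View pics/crop.png

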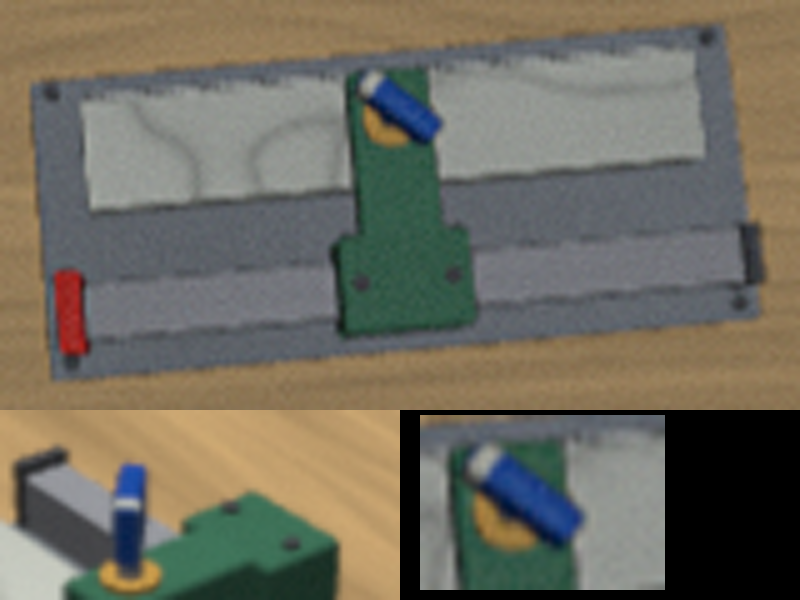

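The crop shows the bed corners at (32,84), (722,25), (762,317) and (54,380). The bar's top runs from the white end (368,82) to the blue end (433,128). In the scene inset, the bar spans from (131,468) at the top to (128,575) at the base.

```bash
cat >h.py <<'E'
from station import robot
import cv2,numpy as np
def ray(n,p):
    c=robot.calibration(n);R=cv2.Rodrigues(c["rvec"])[0]
    d=np.array([c["k1"],0,0,0.])
    u=cv2.undistortPoints(np.array([[p]],float),c["camera_matrix"],d)[0,0]
    return -R.T@c["tvec"], R.T@np.array([u[0],u[1],1])
def atz(n,p,z):
    o,d=ray(n,p); return (o+d*(z-o[2])/d[2])[:2]
def tri(p,q):
    o,d=ray("top",p);e,f=ray("scene",q)
    s=np.linalg.lstsq(np.c_[d,-f],e-o,rcond=None)[0]; a=o+s[0]*d;b=e+s[1]*f
    return (a+b)/2,np.linalg.norm(a-b)
E
python3 - <<'E'
from h import *
P=lambda u,v:(235+u/5-.4,180+v/5-.4)
S=lambda u,v:(235+u/5-.4,160+(v-410)/5-.4)
img=np.array([atz("top",P(*c),.014) for c in[(32,84),(722,25),(762,317),(54,380)]])
g=np.array([(.085,.2),(.085,-.2),(-.085,-.2),(-.085,.2)])
# rigid 2D fit
c=img.mean(0);H=(g-g.mean(0)).T@(img-c);yaw=np.arctan2(H[0,1]-H[1,0],H[0,0]+H[1,1])
R=np.array([[np.cos(yaw),-np.sin(yaw)],[np.sin(yaw),np.cos(yaw)]])
print("guide",c,yaw,"resid mm",1e3*(img-(g@R.T+c)))
print("cams",ray("top",(0,0))[0],ray("scene",(0,0))[0])
w,b=atz("top",P(368,82),.15),atz("top",P(433,128),.15)
print("bar top",w,b,(w+b)/2,"angle",np.arctan2(*(w-b)[::-1]),np.linalg.norm(w-b))
print("guide frame",R.T@((w+b)/2-c), "screw",np.arctan2(*(w-b)[::-1])-yaw)
print("tri top",tri(P(401,105),S(131,468)))
q=cv2.Rodrigues
for hv in(.1,.12,.2):print(hv,c+R@[.035,-.059+hv])
from scipy.spatial.transform import Rotation as Ro
print(Ro.from_quat([0.978047233,.208381401,-.000195,-.000873]).as_matrix().round(3))
E
```

```text
guide [ 0.55184544 -0.09545223] 0.06136637667732484 resid mm [[-0.95986323 -1.62760493]
 [-1.57180295  2.18756183]
 [ 1.08573973  0.77403397]
 [ 1.44592646 -1.33399087]]
cams [0.43611859 0.00791695 1.14153376] [1.1112579  0.67589474 0.65430423]
bar top [ 0.59746659 -0.0724024 ] [ 0.57337565 -0.10395967] [ 0.58542112 -0.08818104] angle 0.9187719351363999 0.039701820016903144
guide frame [0.0339584  0.00519838] screw 0.8574055584590751
tri top (array([ 0.58501111, -0.08835126,  0.1576858 ]), np.float64(0.001980042277695092))
0.1 [ 0.58426512 -0.05238293]
0.12 [ 0.58303856 -0.03242058]
0.2 [0.57813233 0.04742884]
[[ 0.913  0.408 -0.001]
 [ 0.408 -0.913  0.002]
 [-0.    -0.002 -1.   ]]
```

Call:
apply_moves(
  delta_pos=[
    [20,-8,0],
    [40,-17,0],
    [60,-25,0],
    [85,-35,0],
    [105,-43,0],
    [125,-52,0],
    [145,-60,0],
    [166,-69,0],
  ],
  twist=[-0.12,-0.24,-0.36,-0.48,-0.6,-0.72,-0.84,-0.96],
  gripper=[1,1,1,1,1,1,1,1],
)

```text
time: 0.92
ee_pos: [0.338, -0.3479, 0.2453]
ee_rot: [-0.0, 0.769, 0.639, -0.0]
ft_force: [0.8, -0.6, -0.3]
opening: 0.0853
grasp_force: 0.0
```

```bash
cat >>h.py <<'E'
from scipy.spatial.transform import Rotation as Ro
C=np.array([.55185,-.09545]);YAW=.0614
def st(t=None,z=None):
    s=robot.get_state();q=np.array(s["ee_rot"]);M=Ro.from_quat(q[[1,2,3,0]]).as_matrix()
    p=np.array(s["ee_pos"]);print("t",s["time"],"j",np.round(s["joints"],3),"pos",p.round(4),"phi",round(np.arctan2(M[1,0],M[0,0]),4),
     "\nF",np.round(s["ft_force"],1),"T",np.round(s["wrist_torque"],2),"open",round(s["opening"],4),"gf",round(s["grasp_force"],1))
    c,n=np.cos(YAW),np.sin(YAW);print("guide frame",np.round(np.array([[c,n],[-n,c]])@(p[:2]-C),4))
    if t is not None: print("delta tool mm",(1e3*M.T@(np.array([*t,z])-p)).round(1))
    return M,p
E
python3 -c "
from h import *
st((.585,-.088),.245)"
```

```text
t 0.9167 j [-0.8    0.192 -0.229  1.15  -0.     0.956] pos [ 0.338  -0.3479  0.2453] phi 1.3856 
F [ 0.8 -0.6 -0.3] T [-0.03 -0.02 -0.04] open 0.0853 gf 0.0
guide frame [-0.229  -0.2389]
delta tool mm [3.010e+02 1.949e+02 2.000e-01]
```

Call:
apply_moves(
  delta_pos=[
    [22,14,0],
    [44,28,0],
    [66,43,0],
    [88,57,0],
    [110,72,0],
    [132,86,0],
    [155,100,0],
    [176,114,0],
  ],
  twist=[-0.12,-0.24,-0.36,-0.48,-0.6,-0.72,-0.84,-0.96],
  gripper=[1,1,1,1,1,1,1,1],
)

```text
time: 1.58
ee_pos: [0.4835, -0.1963, 0.2452]
ee_rot: [-0.0, 0.387, 0.922, 0.0]
ft_force: [0.4, -0.3, -0.2]
opening: 0.0855
grasp_force: 0.0
```

```bash
python3 -c "
from h import *
st((.585,-.088),.200)"
```

```text
t 1.5833 j [-0.386  0.255 -0.146  1.171  0.     0.41 ] pos [ 0.4835 -0.1963  0.2452] phi 2.3461 
F [ 0.4 -0.3 -0.2] T [-0.02 -0.01  0.02] open 0.0855 gf 0.0
guide frame [-0.0744 -0.0964]
delta tool mm [  6.2 148.3  45.2]
```

Call:
apply_moves(
  delta_pos=[
    [1,18,0],
    [2,37,0],
    [3,55,0],
    [3,74,0],
    [4,92,0],
    [5,111,0],
    [6,130,0],
    [6,148,0],
  ],
  twist=[-0.12,-0.24,-0.36,-0.48,-0.6,-0.72,-0.84,-0.96],
  gripper=[1,1,1,1,1,1,1,1],
)

```text
time: 2.25
ee_pos: [0.5854, -0.0894, 0.2451]
ee_rot: [-0.0, -0.082, 0.997, 0.0]
ft_force: [-0.1, -0.6, -0.2]
opening: 0.0853
grasp_force: 0.0
```

Call:
apply_moves(
  delta_pos=[
    [0,0,0],
    [0,0,0],
    [0,0,5],
    [0,0,10],
    [0,0,15],
    [0,0,20],
    [0,0,20],
    [0,0,20],
  ],
  twist=[-0.12,-0.24,-0.36,-0.48,-0.6,-0.72,-0.755,-0.755],
  gripper=[1,1,1,1,1,1,1,1],
)

```text
time: 2.92
ee_pos: [0.5846, -0.0903, 0.2247]
ee_rot: [-0.001, -0.441, 0.897, 0.0]
ft_force: [0.0, 0.2, -1.2]
opening: 0.0855
grasp_force: 0.0
```

```bash
python3 - <<'E'
from h import *
st((.585,-.088),.129)
a=cv2.resize(robot.grab_frame("scene")[125:225,200:340,::-1],(560,400),interpolation=cv2.INTER_CUBIC)
b=cv2.resize(robot.grab_frame("top")[170:220,265:365,::-1],(400,200),interpolation=cv2.INTER_CUBIC)
o=np.zeros((600,560,3),np.uint8);o[:400]=a;o[400:,:400]=b;cv2.imwrite("pics/c2.png",o)
E
```

```text
t 2.9167 j [-0.153  0.384 -0.01   1.178  0.    -1.067] pos [ 0.5846 -0.0903  0.2247] phi -2.228 
F [ 0.   0.2 -1.2] T [ 0.    0.03 -0.  ] open 0.0855 gf 0.0
guide frame [0.033  0.0032]
delta tool mm [-2.1  0.9 95.7]
```

View pics/c2.png

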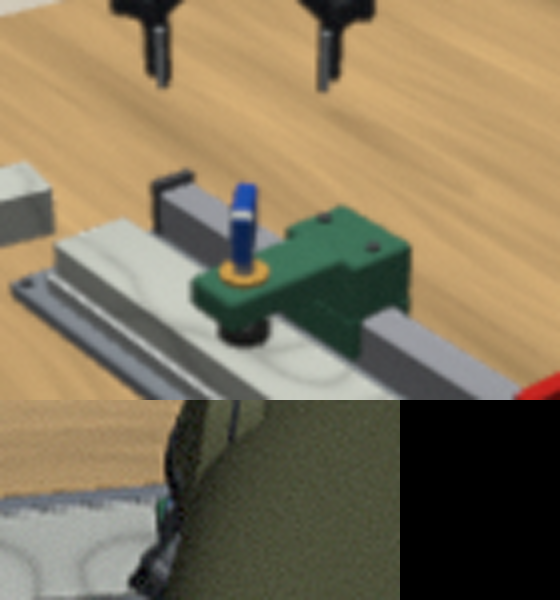

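The fingers, with tips at (163,85) and (323,88), straddle the bar at (243,215), so I'll descend and grip.

Call:
apply_moves(
  delta_pos=[
    [-1,0,15],
    [-2,1,35],
    [-2,1,55],
    [-2,1,75],
    [-2,1,87],
    [-2,1,95],
    [-2,1,95],
    [-2,1,95],
  ],
  twist=[0,0,0,0,0,0,0,0],
  gripper=[1,1,1,1,1,1,0.8,0.6],
  grip_force=30,
)

```text
time: 3.68
ee_pos: [0.5855, -0.0882, 0.1305]
ee_rot: [-0.0, -0.441, 0.898, 0.0]
ft_force: [0.2, -0.5, -0.3]
opening: 0.0639
grasp_force: 0.0
```

Call:
apply_moves(
  delta_pos=[
    [0,0,0],
    [0,0,0],
    [0,0,0],
    [0,0,0],
    [0,0,0],
    [0,0,0],
    [0,0,0],
    [0,0,0],
  ],
  twist=[0,0,0,0,0,0,0,0],
  gripper=[0.5,0.4,0.3,0.2,0.1,0.05,0,0],
)

```text
time: 4.35
ee_pos: [0.5861, -0.0884, 0.1311]
ee_rot: [0.001, -0.441, 0.898, -0.001]
ft_force: [0.5, -0.7, 4.8]
opening: 0.0136
grasp_force: 31.6
```

```bash
python3 -c "
from h import *
st((.585,-.088),.129)"
```

```text
t 4.35 j [-0.15   0.44  -0.174  0.955 -0.    -1.063] pos [ 0.5861 -0.0884  0.1311] phi -2.2285 
F [ 0.5 -0.7  4.8] T [-0.13 -0.04 -0.04] open 0.0136 gf 31.6
guide frame [0.0346 0.005 ]
delta tool mm [0.4 1.1 2.1]
```

Call:
apply_moves(
  delta_pos=[
    [-3,2.6,0],
    [-12,10.5,0],
    [-21,18.4,0],
    [-33,28.9,0],
    [-45,39.4,0],
    [-57,50,0],
    [-68,59.6,0],
    [-75,65.7,0],
  ],
  twist=[0,0,0,0,0,0,0,0],
  gripper=[0,0,0,0,0,0,0,0],
  grip_force=60,
)

```text
time: 5.02
ee_pos: [0.5801, 0.0111, 0.1311]
ee_rot: [0.0, -0.441, 0.898, -0.002]
ft_force: [1.7, -3.9, 5.6]
opening: 0.0134
grasp_force: 61.3
```

```bash
python3 -c "
from h import *
st()"
```

```text
t 5.0167 j [ 0.021  0.42  -0.208  0.941 -0.003 -0.892] pos [0.5801 0.0111 0.1311] phi -2.2287 
F [ 1.7 -3.9  5.6] T [-0.93 -0.12 -0.05] open 0.0134 gf 61.3
guide frame [0.0347 0.1046]
```

Call:
apply_moves(
  delta_pos=[
    [-4,3.5,0],
    [-10,8.8,0],
    [-16,14,0],
    [-21,18.4,0],
    [-23,20.2,0],
    [-24,21,0],
    [-25,21.9,0],
    [-25.5,22.3,0],
  ],
  twist=[0,0,0,0,0,0,0,0],
  gripper=[0,0,0,0,0,0,0,0],
)

```text
time: 5.68
ee_pos: [0.5781, 0.0443, 0.1312]
ee_rot: [0.001, -0.441, 0.898, -0.002]
ft_force: [1.5, -3.9, 5.8]
opening: 0.0132
grasp_force: 61.2
```

Call:
apply_moves(
  delta_pos=[
    [-0.8,0.7,0],
    [-1.5,1.3,0],
    [-1.5,1.3,0],
  ],
  twist=[0,0,0],
  gripper=[0,0,0],
)

```text
time: 5.93
ee_pos: [0.578, 0.0463, 0.1311]
ee_rot: [0.001, -0.441, 0.898, -0.001]
ft_force: [1.4, -3.0, 5.9]
opening: 0.0134
grasp_force: 61.3
```

```bash
python3 -c "
from h import *
st()"
```

```text
t 5.9333 j [ 0.081  0.42  -0.208  0.941 -0.002 -0.832] pos [0.578  0.0463 0.1311] phi -2.2289 
F [ 1.4 -3.   5.9] T [-0.58 -0.14 -0.01] open 0.0134 gf 61.3
guide frame [0.0348 0.1399]
```

Still only about 4 N of sliding friction, so I'll probe on in 1 mm steps.

Call:
apply_moves(
  delta_pos=[
    [-0.4,0.3,0],
    [-0.8,0.7,0],
    [-0.8,0.7,0],
  ],
  twist=[0,0,0],
  gripper=[0,0,0],
)

```text
time: 6.18
ee_pos: [0.5779, 0.0472, 0.1312]
ee_rot: [0.001, -0.441, 0.898, -0.001]
ft_force: [-0.1, -4.0, 5.6]
opening: 0.0132
grasp_force: 61.3
```

Call:
apply_moves(
  delta_pos=[
    [-0.4,0.3,0],
    [-0.8,0.7,0],
    [-0.8,0.7,0],
  ],
  twist=[0,0,0],
  gripper=[0,0,0],
)

```text
time: 6.43
ee_pos: [0.5779, 0.0476, 0.1311]
ee_rot: [0.0, -0.441, 0.898, -0.002]
ft_force: [1.0, -6.1, 5.6]
opening: 0.0131
grasp_force: 61.3
```

Call:
apply_moves(
  delta_pos=[
    [-0.4,0.3,0],
    [-0.8,0.7,0],
    [-0.8,0.7,0],
  ],
  twist=[0,0,0],
  gripper=[0,0,0],
)

```text
time: 6.68
ee_pos: [0.5779, 0.0477, 0.1311]
ee_rot: [-0.0, -0.44, 0.898, -0.003]
ft_force: [0.7, -8.5, 5.7]
opening: 0.0133
grasp_force: 61.2
```

The head stopped at y = 0.0477 with the force rising to 8.5 N, so it is at the stop. Now I'll turn the screw clockwise, which is positive twist.

Call:
apply_moves(
  delta_pos=[
    [-0.4,0.3,0],
    [-0.8,0.7,0],
    [-0.8,0.7,0],
    [-0.8,0.7,0],
    [-0.8,0.7,0],
    [-0.8,0.7,0],
    [-0.8,0.7,0],
    [-0.8,0.7,0],
  ],
  twist=[0.05,0.15,0.25,0.35,0.45,0.55,0.64,0.7],
  gripper=[0,0,0,0,0,0,0,0],
)

```text
time: 7.35
ee_pos: [0.578, 0.0476, 0.1311]
ee_rot: [0.001, -0.103, 0.995, -0.004]
ft_force: [1.4, -12.1, 4.5]
opening: 0.0131
grasp_force: 61.1
```

```bash
python3 -c "
from h import *
st()"
```

```text
t 7.35 j [ 0.086  0.42  -0.208  0.941 -0.008 -0.121] pos [0.578  0.0476 0.1311] phi -2.9346 
F [  1.4 -12.1   4.5] T [-1.99 -0.24  0.06] open 0.0131 gf 61.1
guide frame [0.0349 0.1411]
```

Call:
apply_moves(
  delta_pos=[
    [0,0,0],
    [0,0,0],
    [0,0,0],
  ],
  twist=[0.05,0.09,0.09],
  gripper=[0,0,0],
)

```text
time: 7.6
ee_pos: [0.5781, 0.0475, 0.1311]
ee_rot: [0.001, -0.06, 0.998, -0.004]
ft_force: [1.2, -11.4, 5.8]
opening: 0.0134
grasp_force: 61.3
```

```bash
python3 -c "
from h import *
st()"
```

```text
t 7.6 j [ 0.086  0.42  -0.208  0.941 -0.008 -0.033] pos [0.5781 0.0475 0.1311] phi -3.0224 
F [  1.2 -11.4   5.8] T [-1.99 -0.21 -0.02] open 0.0134 gf 61.3
guide frame [0.0349 0.1411]
```

Call:
apply_moves(
  delta_pos=[
    [0,0,0],
    [0,0,0],
    [0,0,0],
  ],
  twist=[0.03,0.05,0.05],
  gripper=[0,0,0],
)

```text
time: 7.85
ee_pos: [0.5781, 0.0475, 0.1312]
ee_rot: [0.001, -0.035, 0.999, -0.004]
ft_force: [2.1, -11.5, 5.4]
opening: 0.0129
grasp_force: 61.3
```

```bash
python3 -c "
from h import *
st()"
```

```text
t 7.85 j [ 0.086  0.42  -0.208  0.941 -0.008  0.016] pos [0.5781 0.0475 0.1312] phi -3.0717 
F [  2.1 -11.5   5.4] T [-2.02 -0.21 -0.07] open 0.0129 gf 61.3
guide frame [0.0349 0.1411]
```

Call:
apply_moves(
  delta_pos=[
    [0,0,0],
    [0,0,0],
    [0,0,0],
  ],
  twist=[0.03,0.05,0.05],
  gripper=[0,0,0],
)

```text
time: 8.1
ee_pos: [0.5782, 0.0475, 0.1312]
ee_rot: [0.002, -0.012, 1.0, -0.004]
ft_force: [1.7, -12.9, 5.9]
opening: 0.0131
grasp_force: 66.1
```

```bash
python3 -c "
from h import *
st()"
```

```text
t 8.1 j [ 0.087  0.42  -0.208  0.94  -0.009  0.063] pos [0.5782 0.0475 0.1312] phi -3.1178 
F [  1.7 -12.9   5.9] T [-2.18 -0.38  1.3 ] open 0.0131 gf 66.1
guide frame [0.0351 0.141 ]
```

Torque jumped to 1.3 N m at phi ≈ -3.118, so the screw is seated. I'll ease back slightly to find the exact seat angle.

Call:
apply_moves(
  delta_pos=[
    [0,0,0],
    [0,0,0],
    [0,0,0],
  ],
  twist=[-0.02,-0.02,-0.02],
  gripper=[0,0,0],
)

```text
time: 8.35
ee_pos: [0.5782, 0.0475, 0.1312]
ee_rot: [0.002, -0.021, 1.0, -0.004]
ft_force: [3.0, -11.9, 5.1]
opening: 0.0132
grasp_force: 61.7
```

```bash
python3 -c "
from h import *
st()"
```

```text
t 8.35 j [ 0.087  0.42  -0.208  0.94  -0.009  0.044] pos [0.5782 0.0475 0.1312] phi -3.0987 
F [  3.  -11.9   5.1] T [-2.05 -0.33  0.73] open 0.0132 gf 61.7
guide frame [0.0351 0.141 ]
```

Call:
apply_moves(
  delta_pos=[
    [0,0,0],
    [0,0,0],
    [0,0,0],
  ],
  twist=[-0.015,-0.015,-0.015],
  gripper=[0,0,0],
)

```text
time: 8.6
ee_pos: [0.5782, 0.0475, 0.1311]
ee_rot: [0.001, -0.028, 1.0, -0.004]
ft_force: [1.9, -11.6, 5.3]
opening: 0.0131
grasp_force: 61.2
```

```bash
python3 -c "
from h import *
st()"
```

```text
t 8.6 j [ 0.086  0.42  -0.208  0.94  -0.009  0.03 ] pos [0.5782 0.0475 0.1311] phi -3.0852 
F [  1.9 -11.6   5.3] T [-2.06 -0.34  0.25] open 0.0131 gf 61.2
guide frame [0.0351 0.1411]
```

The seat extrapolates to phi = -3.078, which agrees with the guide yaw. The target is phi = -1.507, so I'll back off 1.578 rad.

Call:
apply_moves(
  delta_pos=[
    [0,0,0],
    [0,0,0],
    [0,0,0],
    [0,0,0],
    [0,0,0],
    [0,0,0],
    [0,0,0],
    [0,0,0],
  ],
  twist=[-0.05,-0.15,-0.25,-0.35,-0.45,-0.55,-0.65,-0.75],
  gripper=[0,0,0,0,0,0,0,0],
)

```text
time: 9.27
ee_pos: [0.578, 0.0479, 0.1311]
ee_rot: [-0.0, -0.394, 0.919, -0.004]
ft_force: [1.1, -10.2, 7.3]
opening: 0.0135
grasp_force: 61.2
```

Call:
apply_moves(
  delta_pos=[
    [0,0,0],
    [0,0,0],
    [0,0,0],
    [0,0,0],
    [0,0,0],
    [0,0,0],
    [0,0,0],
    [0,0,0],
  ],
  twist=[-0.1,-0.2,-0.3,-0.4,-0.5,-0.6,-0.7,-0.77],
  gripper=[0,0,0,0,0,0,0,0],
)

```text
time: 9.93
ee_pos: [0.5776, 0.048, 0.1311]
ee_rot: [0.002, 0.71, -0.704, 0.003]
ft_force: [0.9, -9.5, 6.9]
opening: 0.0135
grasp_force: 61.4
```

```bash
python3 -c "
from h import *
st()"
```

```text
t 9.9333 j [ 0.087  0.42  -0.208  0.941 -0.007 -1.494] pos [0.5776 0.048  0.1311] phi -1.5614 
F [ 0.9 -9.5  6.9] T [-1.73 -0.11 -0.11] open 0.0135 gf 61.4
guide frame [0.0345 0.1416]
```

Call:
apply_moves(
  delta_pos=[
    [0,0,0],
    [0,0,0],
    [0,0,0],
    [0,0,0],
  ],
  twist=[-0.03,-0.056,-0.056,-0.056],
  gripper=[0,0,0,0],
)

```text
time: 10.27
ee_pos: [0.5776, 0.048, 0.1311]
ee_rot: [0.002, 0.728, -0.685, 0.003]
ft_force: [-0.2, -9.6, 5.9]
opening: 0.0131
grasp_force: 61.4
```

```bash
python3 - <<'E'
from h import *
st()
a=cv2.resize(robot.grab_frame("scene")[140:280,200:380,::-1],(720,560),interpolation=cv2.INTER_CUBIC)
cv2.imwrite("pics/c3.png",a)
E
```

```text
t 10.2667 j [ 0.087  0.42  -0.208  0.941 -0.007 -1.546] pos [0.5776 0.048  0.1311] phi -1.5094 
F [-0.2 -9.6  5.9] T [-1.75 -0.08  0.04] open 0.0131 gf 61.4
guide frame [0.0345 0.1416]
```

View pics/c3.png

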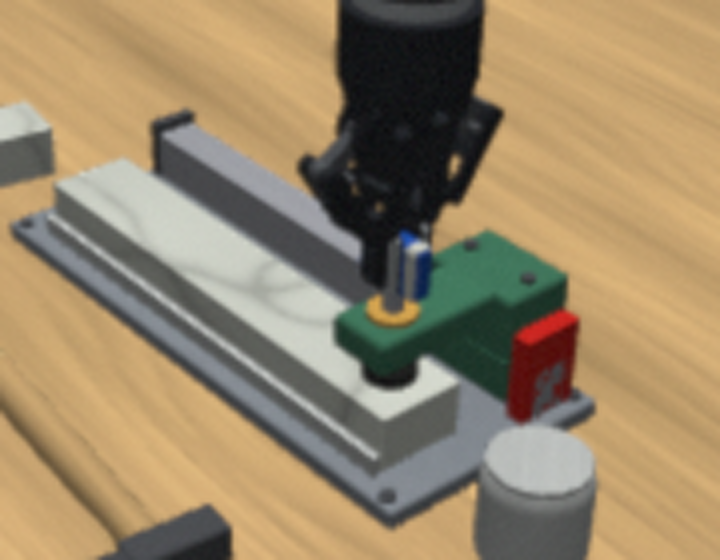

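The picture shows the head (560,330) against the red stop (545,365). The bar at (413,265) lies along the guide with its white end toward the stop, and the fingers grip it. The tin, hammer and offcut are untouched.

```bash
python3 -c "
from h import *
print(robot.sign_off())"
```

```text
the job is handed in; nothing more can be done
None
```

The job is handed in: the head is pressed against the red stop, and the thumbscrew was seated, backed off a quarter turn (to within about 0.01 rad) and is still gripped; the arm never touched the hammer, tin or offcut, and it took about 10 s.

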